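# Refit the elbow lever on the rinse tap

### The arm

A 6-joint arm with a two-finger parallel gripper is mounted at the origin on a cart in front of the work surface, level with it; the furniture and walls round the work are solid. World frame = base frame: x ahead of the robot, y to its left, z up, the work surface at z = 0. Lengths are in m, angles in rad, forces in N, time in s.
With the tool pointing down it reaches from about 0.375 to 0.9 m from the base axis. Payload 3.1 kg.
Tool frame: the origin (TCP) lies between the finger pads; the fingertips stand 17 mm ahead of it and the grasp point (between the pads) lies 2 mm behind it (robot.nose_length is the distance from the TCP to the fingertips, in m); z points along the fingers, y is the line along which they close (so a half turn about z gives the same grasp; the last joint's range is limited). The gripper opens to 87 mm and grips with 3 to 60 N. Pads are 19 mm wide; open, the fingers measure 117 mm over their backs; the gripper's body (75 mm by 190 mm) begins 51 mm behind the grasp point.
Start: joints at [1.056, 0.527, 1.433, -0, 1.181, -0.178], TCP at [0.206, 0.59, 0.24] pointing down, gripper open.
Joint ranges: [-3.08, 3.08], [-0.75, 2.2], [0.22, 2.44], [-1.43, 4.57], [0, 2.65], [-2.85, 2.85]. Speed limits (rad/s): [2.79, 2.79, 3.14, 3.14, 3.14, 3.14].

### API

Orientations are given as a unit quaternion [x, y, z, w].
In Python, from rig import robot, cams gives the robot as it stands.
- The arm moves only by the shell command python3 -m pendant 'ROWS' [FORCE]. ROWS is JSON, a list of rows, each an object with "jaw": the opening, from 0 (shut) to 1 (fully open); "linear": the shift along the tool's x, y, z in cm, a list of three; "twist": the turn about the tool's z in degrees. A call has 1 to 12 rows; each row shifts and turns the commanded pose from where the row before left it, along the tool's axes as they then stand; what a row does not reach is not made up. A row lasts 1/12 s, in which the tool goes at most 41.7 mm and 7.16 degrees, less where a joint would pass 70% of its speed; a pose out of reach is approached as far as the arm can. A call is refused whole if a number of a shift passes 4.17 or a number of a turn 7.16, either way. A call with a gripper value outside its range is refused whole. The fingers move at their own pace and stop on an object; FORCE is the grip in N (left out, the last holds). Time passes only in rows, so rows that do not move let the fingers close. It gives the time, the measured TCP pose, the force, the opening and the grip force at its end, in the units of the state.
- robot.get_obs(): the state, without advancing time (a new reading comes with each control period).
- cams.camera(name): name is "scene" or "top"; returns a dict with "color" (384x512x3 uint8, blue, green, red), "depth" (384x512 float32, m along the optical axis (not along the pixel's ray), 0 where there is no reading), "fov_y" (degrees; the focal length in pixels is half the picture's height over the tangent of half this angle, whatever the lens; pixels are square), "cx", "cy" (the principal point, pixels), "view" (4x4, takes a point from world to camera coordinates). Camera axes: x right, y down, z forward; pixel columns grow to the right and rows downward; lengths in m; the calibration is good to about 2 mm. A picture is of the moment at which its call begins.
- robot.hand_in(): hands the job in; it is judged then, once.
The state is a dict: "time": time; "q": joint angles; "joint_velocities": joint speeds; "joint_torque": joint torques, N m; "position": TCP position; "tool_rot": TCP orientation; "ft_force": force on the tool from outside, world axes, zero at the start; "moment": the same for the moment, N m; "grip_width": finger opening in m; "grip_force": force on a finger pad.
Only numpy, scipy, OpenCV 4.12 (cv2) and the standard library are available. Lean on these libraries where they do the work, as an engineer would, in place of code of your own. Each camera call takes 0.05 s, during which the arm holds its last target. There are 200 camera calls.

### The job

The elbow lever has been taken off the tap of the hand-rinse stand; put it back on. The spindle was left part open, so feel gently for the one angle at which the lever's splined bore drops over it, slide the lever down fully home on its seat, then swing it shut, without straining the stop, so that it lies in line over the spout, and let go. Touch the tap only through the lever, use light force, and leave the other things alone.

Things in the scene. Friction and masses are not known exactly. Their poses are not given: they have to be found in the camera images.
- tap: The steel pillar tap on the white base of the stand (fixed, cannot shift). Origin on the spindle axis at the pillar's foot; z up; the spout and the steel bowl below it lie along its -x. Round pillar 45 mm thick, narrowing to a 33 mm round seat at the top.
- tap_seat (a point): Centre of the tap's flat seat, 112 mm above the tap origin, same axes. The spindle rises 26 mm from it: six splines 18 mm long (28 mm across tips, 20 mm core; five 5 mm wide, one 10 mm that faces the tap's -y when shut), then an 8 mm nose tapering to 11 mm. Left part open: the lever goes on somewhere 0.2 to 1.2 rad counter-clockwise of shut. 0.2 N m turns it; counter-clockwise opens.
- elbow_lever: The loose steel lever, 0.18 to 0.29 kg, lying bore down. Origin: centre of the boss's underside; z up along the bore; the arm runs along -x. The splined bore goes right through (wide slot at -y), fits at one angle only, with 0.75 mm play at each spline side (about 0.06 rad) and 1 mm radially. At the shut stop its -x lies along the tap's -x; open, it has turned counter-clockwise.
- lever_boss (a point): Middle of the lever's hexagonal boss, on the bore axis, 20 mm above the underside. Boss 40 mm high, 40 mm across flats; two flats face the lever's +y and -y, so it is gripped across y. Balance point within 10 mm of the axis.
- lever_tip (a point): Point on the paddle at the end of the lever's arm: 140 mm from the bore axis along the lever's -x, 42 mm above the boss's underside. Paddle 29 mm wide, 6 mm thick.
- saline_mid (a point): Bystander: clear bottle 67 mm thick, 148 mm tall, standing; point half-way up.
- swab_mid (a point): Bystander: small white and blue carton 51 x 71 x 46 mm; point at its centre.
- jar_mid (a point): Bystander: open glass jar 54 mm wide, 70 mm tall; point half-way up.

How it is judged:
By the outcome, as a careful person would: the job done as asked, in the order asked, and still so for the second after the job is handed in, with the robot touching nothing.
It also fails if it takes over 72 s, if anything falls off the work surface, if the arm or the gripper's body presses on something with over 40 N, if the wrist force passes 120 N, or if a joint passes its speed limit or range.

## Working session

There is one attempt and no reset: what is moved stays moved. The work goes in short steps, Python scripts to look and compute and a shell command to move; the robot and the scene stay as the last step left them, time stands still between calls to the robot, and variables do not carry over. Pictures are saved under pics/ and viewed, at most 10 in all, crops included, and the job is handed in when it is done.

```bash
mkdir -p pics; cat > h.py <<'E'
import numpy as np,cv2
from rig import robot,cams
def get(n):
    c=cams.camera(n); f=192/np.tan(np.radians(c['fov_y'])/2); return c,f
def cloud(c,f):
    d=c['depth'];v,u=np.mgrid[:384,:512]
    p=np.stack([(u-c['cx'])/f*d,(v-c['cy'])/f*d,d],-1)
    V=np.array(c['view']);return (p-V[:3,3])@V[:3,:3]
E
python3 - <<'E'
from h import *
for n in('scene','top'):
    c,f=get(n);cv2.imwrite(f'pics/{n}0.png',cv2.resize(c['color'],(800,600)))
    np.savez(f'{n}0.npz',w=cloud(c,f),col=c['color'],d=c['depth']);V=np.array(c['view']);print(n,f,c['cx'],c['cy'],-V[:3,:3].T@V[:3,3],V[2,:3])
print(robot.get_obs())
E
```

```text
scene 374.2032435281398 256.0485118258558 192.63329696227999 [-0.20030583 -1.00404076  0.63003665] [ 0.55357706  0.71844298 -0.42117944]
top 363.78166778177 251.66303778742412 186.14947886984964 [ 0.44054104 -0.07481674  1.37073914] [ 0.05360742  0.01716053 -0.99841462]
{'time': 0.1, 'q': array([ 1.05648923e+00,  5.28358675e-01,  1.43375524e+00, -9.77372925e-06,
        1.18138036e+00, -1.78499052e-01]), 'joint_velocities': array([-0.00209132, -0.00262267, -0.00314974, -0.00074693, -0.00024013,
        0.00045443]), 'joint_torque': array([-3.36757203e-04, -4.40985310e+01, -1.77150983e+01,  6.34569791e-02,
        5.35036891e-02, -5.11703115e-05]), 'position': array([0.20562631, 0.58955868, 0.23868439]), 'tool_rot': array([ 1.67114304e-01,  9.85937070e-01, -8.95865458e-04, -3.18564845e-04]), 'ft_force': array([ 1.43980618,  0.26749252, -0.01873156]), 'moment': array([ 0.03975328, -0.00193601,  0.02097163]), 'grip_force': 0.0, 'grip_width': 0.08696525770015627}
```

View pics/scene0.png

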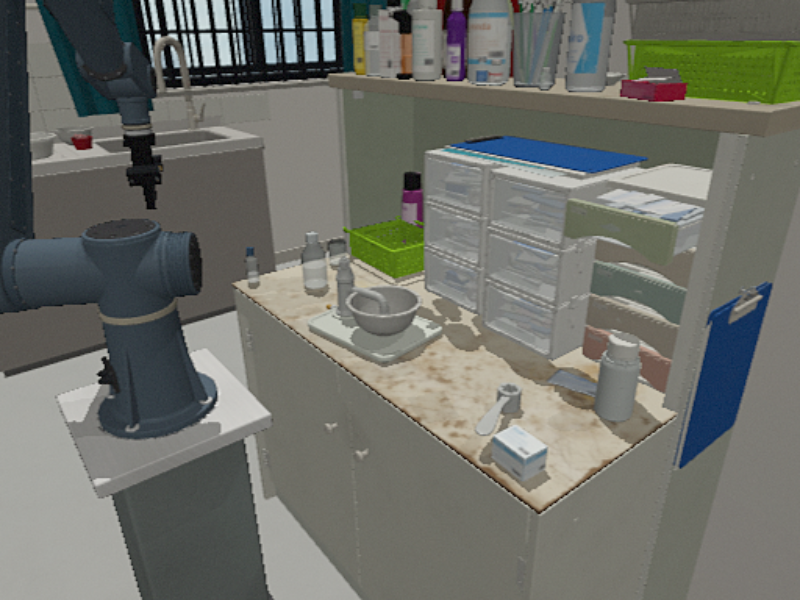

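View pics/top0.png

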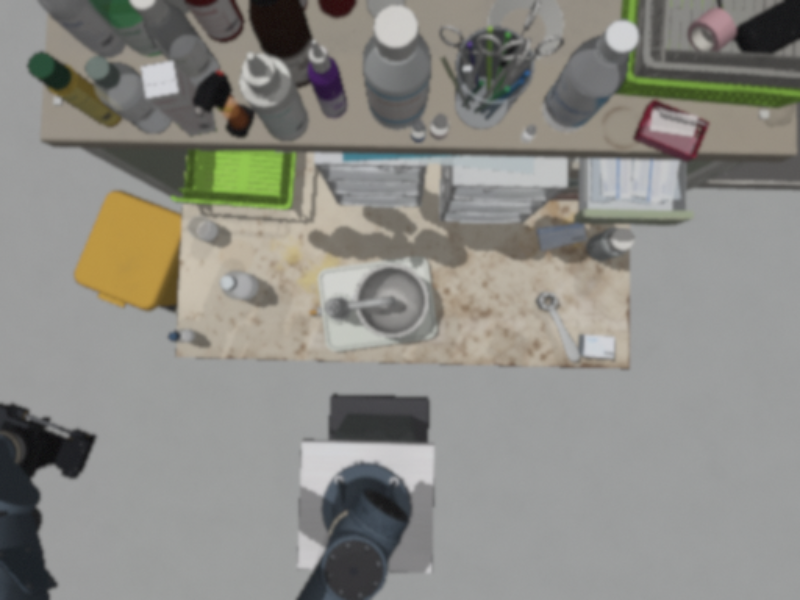

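The scene view shows the tap at about (345,290) and the lever at about (508,400)→(485,430), in 800x600 pixels. The top view shows the tap at (337,308) with its spout to the right, i.e. world -y. The lever boss is at (547,301) and its paddle at (572,352), next to the carton.

```bash
python3 - <<'E'
from h import *
a=np.load('top0.npz');w=a['w'];col=a['col']
x=lambda u,v:w[v,u].round(3)
for nm,u,v in [('boss',350,193),('tip',366,222),('tap',216,196),('spout',240,193),('bowlrim',268,180),('table',320,170),('base',212,215),('shelf',230,88),('drawers',310,130),('shelf2',300,80)]:print(nm,x(u,v))
A=col[160:235,320:420];B=col[160:235,195:295]
im=np.vstack([cv2.resize(A,(400,300),interpolation=cv2.INTER_CUBIC),cv2.resize(B,(400,300),interpolation=cv2.INTER_CUBIC)])
s=np.load('scene0.npz');sc=s['col']
C=np.vstack([cv2.resize(sc[235:310,290:390],(400,300),interpolation=cv2.INTER_CUBIC),cv2.resize(sc[155:230,190:290],(400,300),interpolation=cv2.INTER_CUBIC)])
cv2.imwrite('pics/crop.png',np.hstack([im,C]))
# top-surface clusters
for nm,W in (('top',w),('scene',s['w'])):
  for n,lo,hi,xs,ys in [('lever>25',.025,.07,(.35,.62),(-.45,-.2)),('tap',.125,.2,(.4,.65),(0,.2))]:
    m=(W[...,2]>lo)&(W[...,2]<hi)&(W[...,0]>xs[0])&(W[...,0]<xs[1])&(W[...,1]>ys[0])&(W[...,1]<ys[1])
    p=W[m];print(nm,n,len(p),p.mean(0).round(3) if len(p) else '', np.percentile(p,[2,98],axis=0).round(3).tolist() if len(p) else '')
E
```

```text
boss [ 0.497 -0.421  0.001]
tip [ 0.391 -0.468  0.045]
tap [0.471 0.067 0.135]
spout [ 0.484 -0.013  0.101]
bowlrim [ 0.532 -0.11   0.088]
table [ 0.581 -0.308 -0.002]
base [0.403 0.093 0.018]
shelf [ 0.718 -0.004  0.524]
drawers [ 0.683 -0.235  0.231]
shelf2 [ 0.735 -0.167  0.539]
top lever>25 171 [ 0.469 -0.424  0.04 ] [[0.402, -0.449, 0.029], [0.517, -0.393, 0.05]]
top tap 78 [0.468 0.075 0.145] [[0.453, 0.062, 0.127], [0.484, 0.089, 0.161]]
scene lever>25 196 [ 0.484 -0.425  0.037] [[0.425, -0.448, 0.026], [0.516, -0.401, 0.045]]
scene tap 77 [0.464 0.066 0.141] [[0.454, 0.056, 0.126], [0.48, 0.078, 0.159]]
```

View pics/crop.png

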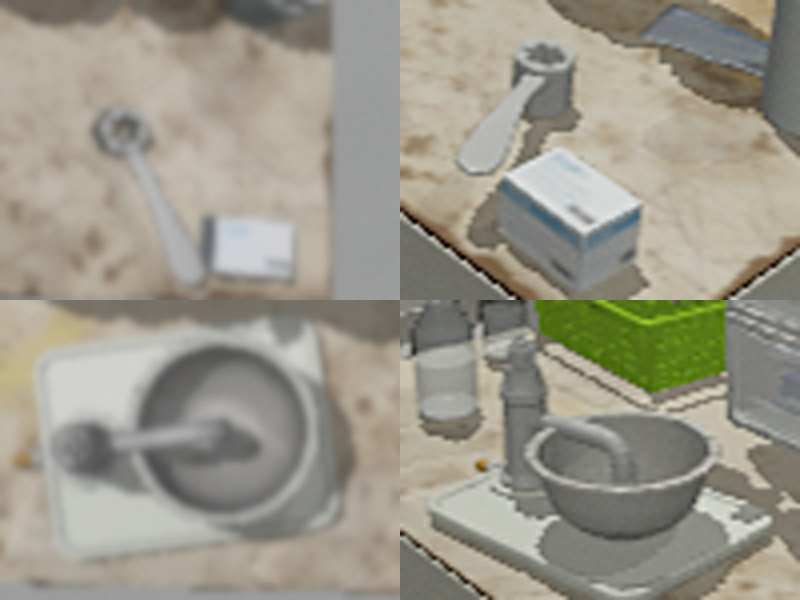

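The crops show the bore ring at about crop (125,130), the arm running to (190,272), the spindle top at (85,443) and the spout running to (215,432). In the scene crop the spindle top is at (522,345). I'll turn these into metric positions.

```bash
cat >> h.py <<'E'
def ray(c,f,u,v,z):
    V=np.array(c['view']);R=V[:3,:3];o=-R.T@V[:3,3];d=R.T@np.array([(u-c['cx'])/f,(v-c['cy'])/f,1]);return o+d*(z-o[2])/d[2]
E
python3 - <<'E'
from h import *
t,ft=get('top');s,fs=get('scene')
cp=lambda x,y,u0,v0:((x+.5)/4-.5+u0,(y+.5)/4-.5+v0)
b=ray(t,ft,*cp(125,130,320,160),.04);print('boss top',b,'scene',ray(s,fs,*cp(144,55,290,235),.04))
print('tip end top',ray(t,ft,*cp(190,272,320,160),.045),'arm',ray(t,ft,*cp(158,195,320,160),.045))
print('spindle top',ray(t,ft,*cp(85,143,195,160),.15),'scene',ray(s,fs,*cp(122,45,190,155),.156))
print('spout end',ray(t,ft,*cp(215,132,195,160),.11),'bowl c',ray(t,ft,*cp(222,132,195,160),.08))
for n,W in(('top',cloud(t,ft)),('scene',cloud(s,fs))):
    P=W.reshape(-1,3);r=np.hypot(*(P[:,:2]-b[:2]).T)
    B=P[(r<.03)&(P[:,2]>.033)&(P[:,2]<.06)];print(n,'boss pts',len(B),B.mean(0),cv2.minEnclosingCircle(B[:,:2].astype(np.float32)))
    A=P[(r>.035)&(r<.17)&(P[:,2]>.025)&(P[:,2]<.06)&(P[:,0]<b[0]-.02)&((P[:,1]>-.455)|(P[:,0]>.41))];
    m=A.mean(0);d=np.linalg.svd(A-m,full_matrices=False)[2][0];d*=-np.sign(d[0]);print('arm',len(A),m,d,'ang',np.arctan2(d[1],d[0]),'from boss',np.arctan2(*(m-b)[1::-1]),'rmax',r[(P[:,2]>.03)&(P[:,2]<.06)&(r<.17)].max())
    for lo,hi in((.10,.118),(.125,.137),(.137,.15),(.15,.17)):
        T=P[(np.hypot(P[:,0]-.47,P[:,1]-.07)<.04)&(P[:,2]>lo)&(P[:,2]<hi)];
        if len(T)>2:print('tap',lo,len(T),T.mean(0),cv2.minEnclosingCircle(T[:,:2].astype(np.float32)))
    S=P[(P[:,2]>.085)&(P[:,2]<.125)&(P[:,1]<.04)&(P[:,1]>-.03)&(abs(P[:,0]-.48)<.03)];m=S.mean(0);d=np.linalg.svd(S[:,:2]-m[:2],full_matrices=False)[2][0];print('spout',len(S),m,np.arctan2(d[1],d[0]))
w=cloud(t,ft)
# tray edges
g=(w[...,2]>.008)&(w[...,2]<.03)&(abs(w[...,0]-.48)<.15)&(abs(w[...,1])<.2)
P=w[g];print('tray',cv2.minAreaRect(P[:,:2].astype(np.float32)),np.median(P[:,2]))
E
```

```text
boss top [ 0.49828656 -0.41401272  0.04      ] scene [ 0.49715376 -0.41708022  0.04      ]
tip end top [ 0.37117185 -0.47223498  0.045     ] arm [ 0.43986381 -0.44298529  0.045     ]
spindle top [0.47234044 0.06573601 0.15      ] scene [0.46314066 0.06477358 0.156     ]
spout end [ 0.48549201 -0.04226805  0.11      ] bowl c [ 0.48670262 -0.04770712  0.08      ]
top boss pts 79 [ 0.49562409 -0.41264522  0.0385658 ] ((0.4933460056781769, -0.4132712781429291), 0.025436950847506523)
arm 155 [ 0.42259248 -0.47128667  0.04400248] [-0.24296191 -0.96928944  0.03804586] ang -1.8163958895753964 from boss -2.493848887700887 rmax 0.1697178320559017
tap 0.1 39 [0.46713275 0.07388816 0.11397339] ((0.468157559633255, 0.0774940699338913), 0.022356485947966576)
tap 0.125 33 [0.46714083 0.07270309 0.13283607] ((0.4681395888328552, 0.07658956944942474), 0.016545703634619713)
tap 0.137 13 [0.46883452 0.07497336 0.14638322] ((0.4696546196937561, 0.07770855724811554), 0.013423277996480465)
tap 0.15 33 [0.46839965 0.07813598 0.15514886] ((0.4685533940792084, 0.07984649389982224), 0.012415540404617786)
spou
[... 293 characters left out ...]
om boss -2.387248429372677 rmax 0.1699539840500378
tap 0.1 60 [0.46011911 0.0593579  0.10982443] ((0.4647744297981262, 0.06797085702419281), 0.022965332493185997)
tap 0.125 31 [0.46326003 0.06243918 0.13108434] ((0.46605008840560913, 0.0655333399772644), 0.01568639650940895)
tap 0.137 26 [0.46403001 0.06623258 0.1426648 ] ((0.46648263931274414, 0.07094878703355789), 0.014671673998236656)
tap 0.15 22 [0.46545629 0.06757124 0.15397988] ((0.4660763740539551, 0.06704218685626984), 0.013432194478809834)
spout 78 [0.47491    0.00484127 0.09282209] -1.5244127460424413
tray ((0.4990437924861908, 0.007322221994400024), (0.2779657542705536, 0.37458524107933044), 7.652950286865234) 0.016861038540820075
```

```bash
cat >> h.py <<'E'
from scipy.spatial.transform import Rotation as Ro
def st():
    o=robot.get_obs();R=Ro.from_quat(o['tool_rot']).as_matrix();return o,R,np.arctan2(R[1,1],R[0,1])
def go(x,y,z,yaw=None):
    o,R,a=st();d=R.T@(np.array([x,y,z])-o['position'])*100
    print('t',round(o['time'],2),'pos',o['position'].round(4),'yang',round(a,4),'q',o['q'].round(2),'F',o['ft_force'].round(2),'M',o['moment'].round(2),'w',round(o['grip_width'],4))
    print('shift cm',d.round(2),'len',round(np.linalg.norm(d),2), '' if yaw is None else 'twist deg %.2f'%np.degrees(a-yaw))
E
R='{"jaw":1,"linear":[0,0,0],"twist":6.8}'
python3 -m pendant '[{"jaw":1,"linear":[0,0,0],"twist":6.8},{"jaw":1,"linear":[0,0,0],"twist":6.8},{"jaw":1,"linear":[0,0,0],"twist":6.8},{"jaw":1,"linear":[0,0,0],"twist":6.8},{"jaw":1,"linear":[0,0,0],"twist":6.8},{"jaw":1,"linear":[0,0,0],"twist":6.8},{"jaw":1,"linear":[0,0,0],"twist":6.8},{"jaw":1,"linear":[0,0,0],"twist":6.8},{"jaw":1,"linear":[0,0,0],"twist":6.8},{"jaw":1,"linear":[0,0,0],"twist":6.8}]'
python3 -m pendant '[{"jaw":1,"linear":[0,0,0],"twist":6.8},{"jaw":1,"linear":[0,0,0],"twist":6.8},{"jaw":1,"linear":[0,0,0],"twist":6.8},{"jaw":1,"linear":[0,0,0],"twist":6.8},{"jaw":1,"linear":[0,0,0],"twist":6.8},{"jaw":1,"linear":[0,0,0],"twist":6.8},{"jaw":1,"linear":[0,0,0],"twist":6.8},{"jaw":1,"linear":[0,0,0],"twist":6.8},{"jaw":1,"linear":[0,0,0],"twist":6.8},{"jaw":1,"linear":[0,0,0],"twist":6.8},{"jaw":1,"linear":[0,0,0],"twist":0}]'
python3 -c "
from h import *
go(.47,.15,.24,-1.147)"
```

```text
time: 1.03
position: [0.2058, 0.5899, 0.2392]
tool_rot: [0.692, 0.722, -0.0, 0.0]
ft_force: [0.3, -0.2, -0.3]
grip_width: 0.0867
grip_force: 0.0
time: 1.95
position: [0.2058, 0.5899, 0.2393]
tool_rot: [0.977, 0.213, -0.0, 0.0]
ft_force: [0.2, -0.2, 0.6]
grip_width: 0.0871
grip_force: 0.0
t 1.95 pos [0.2058 0.5899 0.2393] yang -1.1407 q [ 1.06  0.53  1.43 -0.    1.18  2.2 ] F [ 0.18 -0.24  0.64] M [-0.09  0.11  0.02] w 0.0871
shift cm [ 5.67e+00  5.10e+01 -5.00e-02] len 51.31 twist deg 0.36
```

```bash
python3 -m pendant '[{"jaw":1,"linear":[0.45,4.1,0],"twist":0},{"jaw":1,"linear":[0.45,4.1,0],"twist":0},{"jaw":1,"linear":[0.45,4.1,0],"twist":0},{"jaw":1,"linear":[0.45,4.1,0],"twist":0},{"jaw":1,"linear":[0.45,4.1,0],"twist":0},{"jaw":1,"linear":[0.45,4.1,0],"twist":0},{"jaw":1,"linear":[0.45,4.1,0],"twist":0},{"jaw":1,"linear":[0.45,4.1,0],"twist":0},{"jaw":1,"linear":[0.45,4.1,0],"twist":0},{"jaw":1,"linear":[0.45,4.1,0],"twist":0},{"jaw":1,"linear":[0.45,4.1,0],"twist":0},{"jaw":1,"linear":[0.45,4.1,0],"twist":0}]'
python3 -c "
from h import *
go(.4965,-.416,.15,-1.147)"
```

```text
time: 2.95
position: [0.4617, 0.1641, 0.2397]
tool_rot: [0.976, 0.216, 0.0, -0.0]
ft_force: [0.6, 1.3, -0.2]
grip_width: 0.0872
grip_force: 0.0
t 2.95 pos [0.4617 0.1641 0.2397] yang -1.1353 q [0.11 0.35 1.76 0.   1.03 1.25] F [ 0.56  1.32 -0.19] M [-0.08  0.1   0.02] w 0.0872
shift cm [-21.32  54.06   8.96] len 58.8 twist deg 0.67
```

```bash
python3 -m pendant '[{"jaw":1,"linear":[-1.4,3.5,0],"twist":0},{"jaw":1,"linear":[-1.4,3.5,0],"twist":0},{"jaw":1,"linear":[-1.4,3.5,0],"twist":0},{"jaw":1,"linear":[-1.4,3.5,0],"twist":0},{"jaw":1,"linear":[-1.4,3.5,0],"twist":0},{"jaw":1,"linear":[-1.4,3.5,0],"twist":0},{"jaw":1,"linear":[-1.4,3.5,0],"twist":0},{"jaw":1,"linear":[-1.4,3.5,0],"twist":0},{"jaw":1,"linear":[-1.4,3.5,0],"twist":0},{"jaw":1,"linear":[-1.4,3.5,0],"twist":0},{"jaw":1,"linear":[-1.4,3.5,0],"twist":0},{"jaw":1,"linear":[-1.4,3.5,0],"twist":0.7}]' >/dev/null
python3 -m pendant '[{"jaw":1,"linear":[-1.4,3.5,0.7],"twist":0},{"jaw":1,"linear":[-1.2,3.0,2],"twist":0},{"jaw":1,"linear":[-1.2,3.0,2],"twist":0},{"jaw":1,"linear":[0,0,3],"twist":0},{"jaw":1,"linear":[0,0,1.3],"twist":0},{"jaw":1,"linear":[0,0,0],"twist":0}]'
python3 - <<'E'
from h import *
go(.4965,-.416,.026,-1.147)
t,ft=get('top');s,fs=get('scene')
V=np.array(t['view'])
A=t['color'][160:235,320:420];C=s['color'][205:310,270:410]
cv2.imwrite('pics/pre.png',np.hstack([cv2.resize(A,(400,300),interpolation=cv2.INTER_CUBIC),cv2.resize(C,(400,300),interpolation=cv2.INTER_CUBIC)]))
E
```

```text
time: 4.45
position: [0.4861, -0.3868, 0.1454]
tool_rot: [0.978, 0.209, -0.002, -0.004]
ft_force: [-0.3, -0.4, 0.4]
grip_width: 0.0868
grip_force: 0.0
t 4.45 pos [ 0.4861 -0.3868  0.1454] yang -1.1494 q [-0.85  0.64  1.52 -0.    0.99  0.3 ] F [-0.25 -0.39  0.43] M [-0.01  0.15 -0.02] w 0.0868
shift cm [-0.21  3.19 11.91] len 12.33 twist deg -0.14
```

View pics/pre.png

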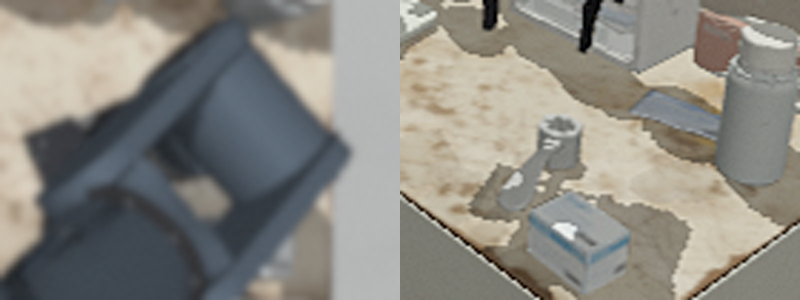

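The top view shows the hand about 3 cm short of the boss, and the scene view shows the boss unmoved at (558,140), with the bottle at (757,110). Before descending I'll check the bottle's clearance from the gripper body.

```bash
python3 -m pendant '[{"jaw":1,"linear":[-0.1,1.6,0],"twist":0},{"jaw":1,"linear":[-0.1,1.6,0],"twist":0},{"jaw":1,"linear":[0,0,0],"twist":0}]'
python3 - <<'E'
from h import *
go(.4965,-.416,.026,-1.147)
for n in('top0','scene0'):
    P=np.load(n+'.npz')['w'].reshape(-1,3)
    q=P[(P[:,2]>.06)&(P[:,2]<.16)&(P[:,1]<-.4)&(P[:,1]>-.7)&(P[:,0]>.45)&(P[:,0]<.68)]
    print(n,len(q),q.min(0),q.max(0),q.mean(0))
    o,R,a=st(); l=(q-o['position'])@R; m=(abs(l[:,1])<.11); print('in body y-range, x min',l[m,0].min() if m.any() else None, 'in x-range y', l[abs(l[:,0])<.05,1].min() if (abs(l[:,0])<.05).any() else None)
E
```

```text
time: 4.8
position: [0.502, -0.4217, 0.1522]
tool_rot: [0.978, 0.209, 0.002, 0.004]
ft_force: [-0.6, -0.2, 0.4]
grip_width: 0.0872
grip_force: 0.0
t 4.8 pos [ 0.502  -0.4217  0.1522] yang -1.1499 q [-0.87  0.67  1.43 -0.    1.03  0.28] F [-0.58 -0.24  0.43] M [-0.07  0.09 -0.04] w 0.0872
shift cm [-0.29 -0.85 12.61] len 12.65 twist deg -0.16
top0 401 [ 0.59604054 -0.56858541  0.0607805 ] [ 0.6586934  -0.50784336  0.15620927] [ 0.62465171 -0.53151666  0.12537002]
in body y-range, x min None in x-range y 0.13442789689786824
scene0 887 [ 0.59512873 -0.58122889  0.06007835] [ 0.65485462 -0.51571386  0.15355065] [ 0.61366475 -0.55682753  0.11162483]
in body y-range, x min None in x-range y 0.13910917392434288
```

```bash
python3 -m pendant '[{"jaw":1,"linear":[-0.25,-0.7,1.5],"twist":0},{"jaw":1,"linear":[0,0,2.5],"twist":0},{"jaw":1,"linear":[0,0,2.5],"twist":0},{"jaw":1,"linear":[0,0,2.2],"twist":0},{"jaw":1,"linear":[0,0,1.5],"twist":0},{"jaw":1,"linear":[0,0,1],"twist":0},{"jaw":1,"linear":[0,0,0.5],"twist":0},{"jaw":1,"linear":[0,0,0],"twist":0},{"jaw":1,"linear":[0,0,0],"twist":0}]'
python3 - <<'E'
from h import *
go(.4965,-.4165,.024,-1.147)
t,ft=get('top');s,fs=get('scene')
A=t['color'][160:235,320:420];C=s['color'][215:305,280:400]
cv2.imwrite('pics/pre2.png',np.hstack([cv2.resize(A,(400,300),interpolation=cv2.INTER_CUBIC),cv2.resize(C,(400,300),interpolation=cv2.INTER_CUBIC)]))
E
```

```text
time: 5.55
position: [0.4951, -0.413, 0.0336]
tool_rot: [0.978, 0.209, 0.0, 0.001]
ft_force: [0.3, -0.6, 0.2]
grip_width: 0.0873
grip_force: 0.0
t 5.55 pos [ 0.4951 -0.413   0.0336] yang -1.1503 q [-0.87  0.82  1.51  0.    0.81  0.28] F [ 0.25 -0.61  0.18] M [-0.12  0.11  0.05] w 0.0873
shift cm [-0.01  0.38  0.97] len 1.04 twist deg -0.19
```

View pics/pre2.png

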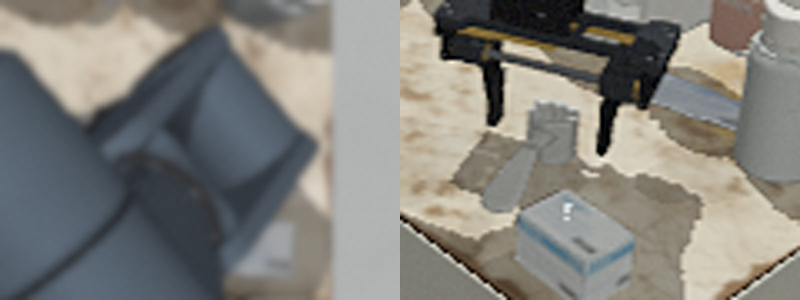

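The fingers straddle the boss: tips at (493,125) and (603,155), boss at (553,130). I'll lower and close gently.

```bash
python3 -m pendant '[{"jaw":1,"linear":[0,0.2,0.5],"twist":0},{"jaw":1,"linear":[0,0,0.4],"twist":0},{"jaw":0.6,"linear":[0,0,0],"twist":0},{"jaw":0.4,"linear":[0,0,0],"twist":0},{"jaw":0.3,"linear":[0,0,0],"twist":0},{"jaw":0.2,"linear":[0,0,0],"twist":0},{"jaw":0.2,"linear":[0,0,0],"twist":0},{"jaw":0.2,"linear":[0,0,0],"twist":0},{"jaw":0.2,"linear":[0,0,0],"twist":0},{"jaw":0.2,"linear":[0,0,0],"twist":0}]' 8
python3 -m pendant '[{"jaw":0.2,"linear":[0,0,0],"twist":0},{"jaw":0.2,"linear":[0,0,0],"twist":0},{"jaw":0.2,"linear":[0,0,0],"twist":0}]' 20
python3 -c "
from h import *
go(.5,-.416,.2,-1.147)"
```

```text
time: 6.48
position: [0.4954, -0.4147, 0.0237]
tool_rot: [0.978, 0.208, 0.0, 0.0]
ft_force: [1.4, -1.6, -0.2]
grip_width: 0.0415
grip_force: 0.3
time: 6.73
position: [0.4955, -0.4148, 0.0236]
tool_rot: [0.978, 0.208, 0.0, 0.0]
ft_force: [0.2, -1.1, -0.6]
grip_width: 0.0398
grip_force: 20.0
t 6.73 pos [ 0.4955 -0.4148  0.0236] yang -1.1509 q [-0.87  0.84  1.51 -0.    0.79  0.28] F [ 0.22 -1.11 -0.56] M [-0.14  0.11  0.02] w 0.0398
shift cm [  0.37   0.3  -17.64] len 17.64 twist deg -0.22
```

```bash
python3 -m pendant '[{"jaw":0.2,"linear":[0,0,-1],"twist":0},{"jaw":0.2,"linear":[0,0,-2],"twist":0},{"jaw":0.2,"linear":[0,0,-3.5],"twist":0},{"jaw":0.2,"linear":[0,0,-3.5],"twist":0},{"jaw":0.2,"linear":[0,0,-3.5],"twist":0},{"jaw":0.2,"linear":[0,0,-3.5],"twist":0},{"jaw":0.2,"linear":[0,0,-3.5],"twist":0},{"jaw":0.2,"linear":[0,0,-1.5],"twist":0}]'
python3 -m pendant '[{"jaw":0.2,"linear":[0,0,0],"twist":-6.9},{"jaw":0.2,"linear":[0,0,0],"twist":-6.9},{"jaw":0.2,"linear":[0,0,0],"twist":-6.9},{"jaw":0.2,"linear":[0,0,0],"twist":-6.9},{"jaw":0.2,"linear":[0,0,0],"twist":-6.9},{"jaw":0.2,"linear":[0,0,0],"twist":-6.9},{"jaw":0.2,"linear":[0,0,0],"twist":-6.9},{"jaw":0.2,"linear":[0,0,0],"twist":-6.9},{"jaw":0.2,"linear":[0,0,0],"twist":-6.9},{"jaw":0.2,"linear":[0,0,0],"twist":-6.9},{"jaw":0.2,"linear":[0,0,0],"twist":-6.9},{"jaw":0.2,"linear":[0,0,0],"twist":-6.9}]'
python3 -c "
from h import *
go(.468,.06,.235,.27)"
```

```text
time: 7.4
position: [0.4965, -0.4155, 0.2494]
tool_rot: [0.978, 0.209, 0.002, 0.003]
ft_force: [1.0, -0.4, -1.6]
grip_width: 0.04
grip_force: 20.0
time: 8.4
position: [0.4946, -0.4136, 0.2434]
tool_rot: [0.593, 0.805, 0.0, -0.001]
ft_force: [-0.2, -0.0, -3.1]
grip_width: 0.04
grip_force: 20.0
t 8.4 pos [ 0.4946 -0.4136  0.2434] yang 0.3003 q [-0.87  0.55  1.37  0.    1.22 -1.17] F [-0.21 -0.04 -3.11] M [ 0.06 -0.03 -0.  ] w 0.04
shift cm [46.03 11.47  0.93] len 47.44 twist deg 1.74
```

```bash
python3 -m pendant '[{"jaw":0.2,"linear":[2.5,0.6,0],"twist":0},{"jaw":0.2,"linear":[3.9,0.98,0],"twist":0},{"jaw":0.2,"linear":[3.9,0.98,0],"twist":0},{"jaw":0.2,"linear":[3.9,0.98,0],"twist":0},{"jaw":0.2,"linear":[3.9,0.98,0],"twist":0},{"jaw":0.2,"linear":[3.9,0.98,0],"twist":0},{"jaw":0.2,"linear":[3.9,0.98,0],"twist":0},{"jaw":0.2,"linear":[3.9,0.98,0],"twist":0},{"jaw":0.2,"linear":[3.9,0.98,0],"twist":0},{"jaw":0.2,"linear":[3.9,0.98,0],"twist":0},{"jaw":0.2,"linear":[3.9,0.98,0],"twist":0},{"jaw":0.2,"linear":[3.5,0.88,0],"twist":0}]'
python3 -m pendant '[{"jaw":0.2,"linear":[0,0,0.5],"twist":0},{"jaw":0.2,"linear":[0,0,0.5],"twist":0},{"jaw":0.2,"linear":[0,0,0],"twist":0},{"jaw":0.2,"linear":[0,0,0],"twist":0}]'
python3 - <<'E'
from h import *
go(.468,.073,.185,.27)
t,ft=get('top');s,fs=get('scene')
A=t['color'][150:240,180:300];C=s['color'][120:225,180:320]
cv2.imwrite('pics/over.png',np.hstack([cv2.resize(A,(400,300),interpolation=cv2.INTER_CUBIC),cv2.resize(C,(400,300),interpolation=cv2.INTER_CUBIC)]))
E
```

```text
time: 9.4
position: [0.4711, 0.0513, 0.2438]
tool_rot: [0.596, 0.803, -0.0, -0.001]
ft_force: [1.1, -0.3, -2.1]
grip_width: 0.0401
grip_force: 20.0
time: 9.73
position: [0.4725, 0.0479, 0.2333]
tool_rot: [0.596, 0.803, -0.0, -0.0]
ft_force: [-0.4, -0.3, -1.7]
grip_width: 0.0393
grip_force: 20.0
t 9.73 pos [0.4725 0.0479 0.2333] yang 0.2931 q [-0.13  0.34  1.8  -0.    1.   -0.43] F [-0.39 -0.3  -1.72] M [-0.02  0.02  0.  ] w 0.0393
shift cm [2.53 0.3  4.83] len 5.46 twist deg 1.32
```

View pics/over.png

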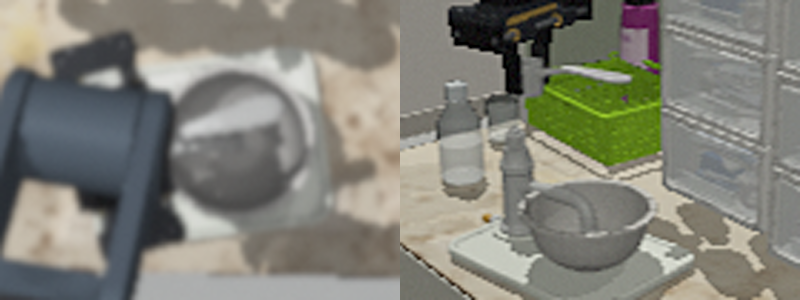

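The scene crop shows the boss between the fingers at (534,85), the paddle end at (632,75), and the spindle tip below at (516,128). I'll check the scene calibration by projecting the known lever pose.

```bash
python3 - <<'E'
from h import *
s,fs=get('scene');o,R,a=st();V=np.array(s['view'])
def pr(p):
    c=V[:3,:3]@p+V[:3,3];u=c[:2]/c[2]*fs+[s['cx'],s['cy']];return ((u+.5-[180,120])*np.array([400/140,300/105])-.5+[400,0]).round(1)
p=o['position'];x=R[:,0]
print('tip r.14',pr(p-.14*x+[0,0,.0184]),'r.155',pr(p-.155*x+[0,0,.0184]),'boss bottom',pr(p-[0,0,.0236]),'top',pr(p+[0,0,.0164]))
for q in((.468,.073),(.463,.065),(.473,.073),(.468,.068)):print(q,'spindle tip',pr(np.array([*q,.156])),'seat',pr(np.array([*q,.13])),'foot',pr(np.array([*q,.018])))
g=cv2.resize(s['color'][120:225,180:320],(400,300),interpolation=cv2.INTER_CUBIC)
cv2.imwrite('pics/z.png',cv2.resize(g[20:220,60:260],(600,600)))
E
```

```text
tip r.14 [621.1  79.1] r.155 [632.   81.4] boss bottom [527.8  92.5] top [526.2  60.9]
(0.468, 0.073) spindle tip [515.3 129.3] seat [516.3 148.6] foot [520.8 228.1]
(0.463, 0.065) spindle tip [515.4 132. ] seat [516.5 151.3] foot [521.  231.2]
(0.473, 0.073) spindle tip [518.6 128.4] seat [519.7 147.6] foot [524. 227.]
(0.468, 0.068) spindle tip [517.4 130.4] seat [518.5 149.7] foot [522.9 229.4]
```

View pics/z.png

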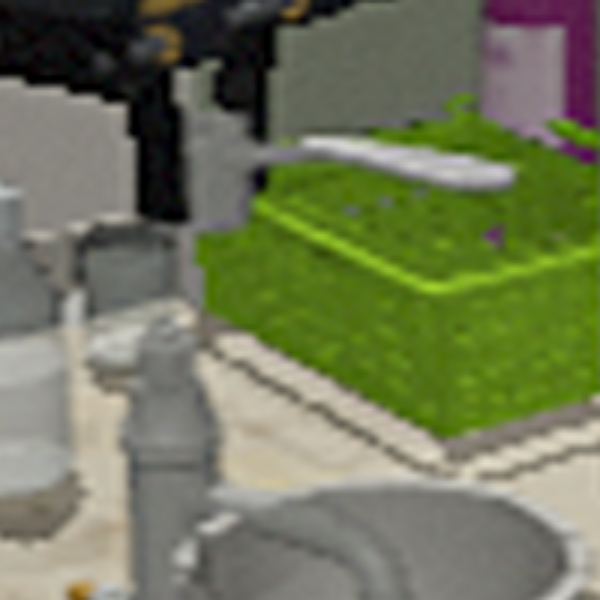

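The boss's right edge (zoom x≈250) and the paddle end (515,180) match the projection within a pixel, so the scene calibration holds. The spindle tip (170,320) agrees with a tap axis at about (0.468, 0.074). I'll move over it and come down.

```bash
python3 -m pendant '[{"jaw":0.2,"linear":[1.3,0.15,0],"twist":0},{"jaw":0.2,"linear":[1.3,0.15,1],"twist":0},{"jaw":0.2,"linear":[0,0,1.5],"twist":0},{"jaw":0.2,"linear":[0,0,1.5],"twist":0},{"jaw":0.2,"linear":[0,0,0.4],"twist":0},{"jaw":0.2,"linear":[0,0,0],"twist":0},{"jaw":0.2,"linear":[0,0,0],"twist":0}]'
python3 -c "
from h import *
go(.468,.074,.178,.27)"
```

```text
time: 10.47
position: [0.4685, 0.0739, 0.1898]
tool_rot: [0.596, 0.803, 0.0, 0.0]
ft_force: [-0.5, 0.3, -1.9]
grip_width: 0.0401
grip_force: 20.0
t 10.47 pos [0.4685 0.0739 0.1898] yang 0.293 q [-0.08  0.4   1.85  0.    0.88 -0.37] F [-0.54  0.26 -1.93] M [-0.08  0.06  0.01] w 0.0401
shift cm [ 0.02 -0.05  1.18] len 1.18 twist deg 1.32
```

```bash
python3 -m pendant '[{"jaw":0.2,"linear":[0,0,0.4],"twist":0},{"jaw":0.2,"linear":[0,0,0.4],"twist":0},{"jaw":0.2,"linear":[0,0,0],"twist":0},{"jaw":0.2,"linear":[0,0,0],"twist":0}]'
python3 -m pendant '[{"jaw":0.2,"linear":[0,0,0.2],"twist":0},{"jaw":0.2,"linear":[0,0,0.2],"twist":0},{"jaw":0.2,"linear":[0,0,0],"twist":0},{"jaw":0.2,"linear":[0,0,0],"twist":0}]'
python3 -c "
from h import *
go(.468,.074,.174,.27)"
python3 -m pendant '[{"jaw":0.2,"linear":[0,0,0.2],"twist":0},{"jaw":0.2,"linear":[0,0,0.1],"twist":0},{"jaw":0.2,"linear":[0,0,0],"twist":0},{"jaw":0.2,"linear":[0,0,0],"twist":0}]'
python3 -c "
from h import *
go(.468,.074,.174,.27)"
```

```text
time: 10.8
position: [0.468, 0.0745, 0.1816]
tool_rot: [0.596, 0.803, -0.0, -0.0]
ft_force: [0.4, -0.8, -1.4]
grip_width: 0.04
grip_force: 20.0
time: 11.13
position: [0.4679, 0.0746, 0.1774]
tool_rot: [0.596, 0.803, -0.0, -0.0]
ft_force: [0.7, 0.1, -2.3]
grip_width: 0.04
grip_force: 20.0
t 11.13 pos [0.4679 0.0746 0.1774] yang 0.2944 q [-0.08  0.42  1.87 -0.    0.85 -0.37] F [ 0.68  0.1  -2.32] M [-0.04  0.05  0.02] w 0.04
shift cm [-0.06 -0.01  0.34] len 0.35 twist deg 1.40
time: 11.47
position: [0.4684, 0.0743, 0.1745]
tool_rot: [0.596, 0.803, -0.0, 0.0]
ft_force: [1.0, -1.0, -3.9]
grip_width: 0.0396
grip_force: 20.0
t 11.47 pos [0.4684 0.0743 0.1745] yang 0.2944 q [-0.08  0.43  1.87 -0.    0.84 -0.37] F [ 0.96 -1.05 -3.87] M [-0.33 -0.1   0.  ] w 0.0396
shift cm [-0.02 -0.04  0.05] len 0.07 twist deg 1.40
```

```bash
python3 -m pendant '[{"jaw":0.2,"linear":[0,0,0.1],"twist":0},{"jaw":0.2,"linear":[0,0,0.1],"twist":0},{"jaw":0.2,"linear":[0,0,0],"twist":0},{"jaw":0.2,"linear":[0,0,0],"twist":0}]'
python3 -c "
from h import *
go(.468,.074,.172,.27)"
python3 -m pendant '[{"jaw":0.2,"linear":[0,0,0.1],"twist":0},{"jaw":0.2,"linear":[0,0,0],"twist":0},{"jaw":0.2,"linear":[0,0,0],"twist":0}]'
python3 -c "
from h import *
go(.468,.074,.172,.27)"
```

```text
time: 11.8
position: [0.4685, 0.0743, 0.1739]
tool_rot: [0.596, 0.803, 0.0, 0.001]
ft_force: [-2.4, -2.5, 8.0]
grip_width: 0.0397
grip_force: 20.0
t 11.8 pos [0.4685 0.0743 0.1739] yang 0.2945 q [-0.08  0.43  1.87 -0.    0.84 -0.37] F [-2.37 -2.49  7.99] M [-0.33  0.33 -0.04] w 0.0397
shift cm [-0.02 -0.05  0.19] len 0.19 twist deg 1.41
time: 12.05
position: [0.4685, 0.0743, 0.1737]
tool_rot: [0.596, 0.803, 0.0, 0.001]
ft_force: [-2.9, -1.4, 15.9]
grip_width: 0.0398
grip_force: 20.0
t 12.05 pos [0.4685 0.0743 0.1737] yang 0.2947 q [-0.08  0.43  1.87 -0.    0.84 -0.37] F [-2.87 -1.39 15.87] M [-0.38  0.74 -0.03] w 0.0398
shift cm [-0.02 -0.06  0.17] len 0.18 twist deg 1.42
```

Contact came at an underside height of 0.150. The lever is being pushed towards (-x,-y), so the spindle axis lies slightly that way. I'll ease off, shift about 2 mm and touch again.

```bash
python3 -m pendant '[{"jaw":0.2,"linear":[0,0,-0.3],"twist":0},{"jaw":0.2,"linear":[-0.06,-0.18,0],"twist":0},{"jaw":0.2,"linear":[0,0,0.1],"twist":0},{"jaw":0.2,"linear":[0,0,0.1],"twist":0},{"jaw":0.2,"linear":[0,0,0],"twist":0},{"jaw":0.2,"linear":[0,0,0],"twist":0}]'
python3 -c "
from h import *
go(.468,.074,.172,.27)"
python3 -m pendant '[{"jaw":0.2,"linear":[0,0,0.1],"twist":0},{"jaw":0.2,"linear":[0,0,0],"twist":0},{"jaw":0.2,"linear":[0,0,0],"twist":0}]'
python3 -c "
from h import *
go(.468,.074,.172,.27)"
```

```text
time: 12.55
position: [0.4672, 0.0734, 0.1737]
tool_rot: [0.596, 0.803, 0.0, 0.001]
ft_force: [-1.1, -0.7, 11.7]
grip_width: 0.0401
grip_force: 20.0
t 12.55 pos [0.4672 0.0734 0.1737] yang 0.2944 q [-0.08  0.43  1.87 -0.    0.84 -0.38] F [-1.09 -0.65 11.74] M [-0.18  0.29 -0.  ] w 0.0401
shift cm [0.03 0.1  0.17] len 0.2 twist deg 1.40
time: 12.8
position: [0.4671, 0.0734, 0.1735]
tool_rot: [0.596, 0.803, 0.0, 0.001]
ft_force: [-2.8, 0.1, 18.4]
grip_width: 0.0401
grip_force: 20.0
t 12.8 pos [0.4671 0.0734 0.1735] yang 0.2947 q [-0.08  0.43  1.88 -0.    0.84 -0.38] F [-2.75  0.07 18.39] M [-0.15  0.55  0.09] w 0.0401
shift cm [0.03 0.1  0.15] len 0.18 twist deg 1.41
```

Same contact height again, so these are the spline tops. The bore may sit off the TCP along tool x, so before sweeping I'll centre it by feeling the walls with the nose just inside.

```bash
python3 -m pendant '[{"jaw":0.2,"linear":[0,0,-0.4],"twist":0},{"jaw":0.2,"linear":[0,0,0],"twist":0},{"jaw":0.2,"linear":[0.1,0,0],"twist":0},{"jaw":0.2,"linear":[0,0,0],"twist":0}]' | sed -n '2p;4p'
python3 -m pendant '[{"jaw":0.2,"linear":[0.1,0,0],"twist":0},{"jaw":0.2,"linear":[0,0,0],"twist":0},{"jaw":0.2,"linear":[0,0,0],"twist":0}]'| sed -n '2p;4p'
python3 -m pendant '[{"jaw":0.2,"linear":[0.1,0,0],"twist":0},{"jaw":0.2,"linear":[0,0,0],"twist":0},{"jaw":0.2,"linear":[0,0,0],"twist":0}]'| sed -n '2p;4p'
python3 -c "
from h import *
go(.468,.074,.172,.27)"
python3 -m pendant '[{"jaw":0.2,"linear":[-0.4,0,0],"twist":0},{"jaw":0.2,"linear":[0,0,0],"twist":0},{"jaw":0.2,"linear":[0,0,0],"twist":0}]'| sed -n '2p;4p'
python3 -m pendant '[{"jaw":0.2,"linear":[-0.1,0,0],"twist":0},{"jaw":0.2,"linear":[0,0,0],"twist":0},{"jaw":0.2,"linear":[0,0,0],"twist":0}]'| sed -n '2p;4p'
python3 -m pendant '[{"jaw":0.2,"linear":[-0.1,0,0],"twist":0},{"jaw":0.2,"linear":[0,0,0],"twist":0},{"jaw":0.2,"linear":[0,0,0],"twist":0}]'| sed -n '2p;4p'
python3 -c "
from h import *
go(.468,.074,.172,.27)"
```

```text
position: [0.4664, 0.0744, 0.1754]
ft_force: [1.0, -1.0, 2.2]
position: [0.4665, 0.075, 0.1756]
ft_force: [1.4, -4.2, 2.1]
position: [0.4664, 0.0755, 0.1757]
ft_force: [1.3, -4.4, 2.0]
t 13.63 pos [0.4664 0.0755 0.1757] yang 0.2951 q [-0.08  0.42  1.87 -0.    0.84 -0.37] F [ 1.31 -4.45  2.05] M [-1.14 -0.29 -0.03] w 0.0397
shift cm [-0.19  0.11  0.37] len 0.43 twist deg 1.44
position: [0.4664, 0.0725, 0.1753]
ft_force: [-0.9, -2.2, 1.0]
position: [0.4666, 0.072, 0.1753]
ft_force: [-0.4, 0.3, 0.9]
position: [0.4668, 0.0713, 0.1754]
ft_force: [-0.2, 3.5, 1.1]
t 14.38 pos [0.4668 0.0713 0.1754] yang 0.2939 q [-0.09  0.43  1.87  0.    0.84 -0.38] F [-0.17  3.55  1.14] M [0.72 0.13 0.01] w 0.0399
shift cm [0.22 0.19 0.34] len 0.45 twist deg 1.37
```

```bash
python3 -m pendant '[{"jaw":0.2,"linear":[0.27,0,0],"twist":0},{"jaw":0.2,"linear":[0,0.1,0],"twist":0},{"jaw":0.2,"linear":[0,0,0],"twist":0},{"jaw":0.2,"linear":[0,0,0],"twist":0}]' | sed -n '2p;4p'
python3 -m pendant '[{"jaw":0.2,"linear":[0,0.1,0],"twist":0},{"jaw":0.2,"linear":[0,0,0],"twist":0},{"jaw":0.2,"linear":[0,0,0],"twist":0}]'| sed -n '2p;4p'
python3 -m pendant '[{"jaw":0.2,"linear":[0,0.1,0],"twist":0},{"jaw":0.2,"linear":[0,0,0],"twist":0},{"jaw":0.2,"linear":[0,0,0],"twist":0}]'| sed -n '2p;4p'
python3 -c "
from h import *
go(.468,.074,.172,.27)"
python3 -m pendant '[{"jaw":0.2,"linear":[0,-0.4,0],"twist":0},{"jaw":0.2,"linear":[0,0,0],"twist":0},{"jaw":0.2,"linear":[0,0,0],"twist":0}]'| sed -n '2p;4p'
python3 -m pendant '[{"jaw":0.2,"linear":[0,-0.1,0],"twist":0},{"jaw":0.2,"linear":[0,0,0],"twist":0},{"jaw":0.2,"linear":[0,0,0],"twist":0}]'| sed -n '2p;4p'
python3 -m pendant '[{"jaw":0.2,"linear":[0,-0.1,0],"twist":0},{"jaw":0.2,"linear":[0,0,0],"twist":0},{"jaw":0.2,"linear":[0,0,0],"twist":0}]'| sed -n '2p;4p'
python3 -c "
from h import *
go(.468,.074,.172,.27)"
```

```text
position: [0.4675, 0.0733, 0.1752]
ft_force: [-0.3, -1.3, -2.4]
position: [0.4685, 0.0737, 0.1754]
ft_force: [0.3, 0.3, -2.2]
position: [0.4693, 0.074, 0.1755]
ft_force: [-0.9, 0.1, -2.3]
t 15.22 pos [0.4693 0.074  0.1755] yang 0.2943 q [-0.08  0.43  1.87 -0.    0.85 -0.37] F [-0.91  0.07 -2.32] M [-0.06  0.05 -0.02] w 0.0396
shift cm [ 0.04 -0.13  0.35] len 0.37 twist deg 1.39
position: [0.4656, 0.0728, 0.1758]
ft_force: [1.2, -0.2, -0.5]
position: [0.4654, 0.0726, 0.1758]
ft_force: [0.9, 0.1, -1.3]
position: [0.4649, 0.0723, 0.1759]
ft_force: [3.3, 1.6, -0.8]
t 15.97 pos [0.4649 0.0723 0.1759] yang 0.294 q [-0.08  0.42  1.88  0.    0.84 -0.38] F [ 3.26  1.56 -0.77] M [ 0.06 -0.57  0.01] w 0.0398
shift cm [0.07 0.34 0.39] len 0.52 twist deg 1.38
```

```bash
python3 -m pendant '[{"jaw":0.2,"linear":[0,0.65,0],"twist":0},{"jaw":0.2,"linear":[0,0,0],"twist":0},{"jaw":0.2,"linear":[0,0,0],"twist":0}]'| sed -n '2p;4p'
python3 -m pendant '[{"jaw":0.2,"linear":[0,0.1,0],"twist":0},{"jaw":0.2,"linear":[0,0,0],"twist":0},{"jaw":0.2,"linear":[0,0,0],"twist":0}]'| sed -n '2p;4p'
python3 -m pendant '[{"jaw":0.2,"linear":[0,0.1,0],"twist":0},{"jaw":0.2,"linear":[0,0,0],"twist":0},{"jaw":0.2,"linear":[0,0,0],"twist":0}]'| sed -n '2p;4p'
python3 -c "
from h import *
go(.468,.0735,.172,.27)"
```

```text
position: [0.469, 0.0743, 0.175]
ft_force: [-0.3, -0.9, -2.2]
position: [0.4694, 0.0744, 0.175]
ft_force: [-2.8, -2.1, -3.1]
position: [0.4697, 0.0746, 0.175]
ft_force: [-3.8, -3.4, -2.6]
t 16.72 pos [0.4697 0.0746 0.175 ] yang 0.2947 q [-0.08  0.43  1.86 -0.    0.85 -0.37] F [-3.84 -3.41 -2.58] M [-0.52  0.84  0.07] w 0.0398
shift cm [-0.05 -0.19  0.3 ] len 0.36 twist deg 1.42
```

```bash
python3 -m pendant '[{"jaw":0.2,"linear":[-0.03,-0.36,0],"twist":0},{"jaw":0.2,"linear":[0,0,0],"twist":0},{"jaw":0.2,"linear":[0,0,0.1],"twist":0},{"jaw":0.2,"linear":[0,0,0.1],"twist":0},{"jaw":0.2,"linear":[0,0,0],"twist":0},{"jaw":0.2,"linear":[0,0,0],"twist":0}]'
python3 -c "
from h import *
go(.4673,.0733,.172,.27)"
```

```text
time: 17.22
position: [0.4694, 0.0735, 0.174]
tool_rot: [0.596, 0.803, 0.001, 0.001]
ft_force: [0.2, 0.9, 0.4]
grip_width: 0.0397
grip_force: 20.0
t 17.22 pos [0.4694 0.0735 0.174 ] yang 0.2942 q [-0.08  0.43  1.87  0.    0.84 -0.38] F [0.2  0.88 0.39] M [ 0.02  0.03 -0.  ] w 0.0397
shift cm [ 0.04 -0.21  0.2 ] len 0.29 twist deg 1.39
```

```bash
python3 -m pendant '[{"jaw":0.2,"linear":[0,0,-0.2],"twist":0},{"jaw":0.2,"linear":[0,-0.13,0],"twist":0},{"jaw":0.2,"linear":[0,0,0],"twist":0},{"jaw":0.2,"linear":[0,0,0.2],"twist":0},{"jaw":0.2,"linear":[0,0,0.1],"twist":0},{"jaw":0.2,"linear":[0,0,0],"twist":0},{"jaw":0.2,"linear":[0,0,0],"twist":0}]'
python3 -c "
from h import *
go(.4673,.0733,.172,.27)"
```

```text
time: 17.8
position: [0.4675, 0.0731, 0.1737]
tool_rot: [0.596, 0.803, 0.0, 0.0]
ft_force: [-1.5, 0.0, 8.9]
grip_width: 0.0401
grip_force: 20.0
t 17.8 pos [0.4675 0.0731 0.1737] yang 0.2944 q [-0.08  0.43  1.87 -0.    0.84 -0.38] F [-1.51  0.03  8.87] M [0.02 0.56 0.07] w 0.0401
shift cm [ 0.03 -0.01  0.17] len 0.17 twist deg 1.40
```

```bash
python3 -m pendant '[{"jaw":0.2,"linear":[0,0,0],"twist":-2.2},{"jaw":0.2,"linear":[0,0,0],"twist":-2.2},{"jaw":0.2,"linear":[0,0,0],"twist":-2.2},{"jaw":0.2,"linear":[0,0,0],"twist":0}]' | sed -n '2p;4p'
python3 -m pendant '[{"jaw":0.2,"linear":[0,0,0],"twist":-2.2},{"jaw":0.2,"linear":[0,0,0],"twist":-2.2},{"jaw":0.2,"linear":[0,0,0],"twist":-2.2},{"jaw":0.2,"linear":[0,0,0],"twist":0}]' | sed -n '2p;4p'
python3 -m pendant '[{"jaw":0.2,"linear":[0,0,0],"twist":-2.2},{"jaw":0.2,"linear":[0,0,0],"twist":-2.2},{"jaw":0.2,"linear":[0,0,0],"twist":-2.2},{"jaw":0.2,"linear":[0,0,0],"twist":0}]' | sed -n '2p;4p'
python3 -c "
from h import *
go(.4673,.0733,.172,.27)"
```

```text
position: [0.4682, 0.073, 0.1738]
ft_force: [-1.5, 0.6, 7.9]
position: [0.4686, 0.073, 0.1738]
ft_force: [0.2, 0.7, 6.5]
position: [0.4689, 0.073, 0.1738]
ft_force: [0.2, 0.5, 7.5]
t 18.8 pos [0.4689 0.073  0.1738] yang 0.641 q [-0.08  0.43  1.87  0.    0.84 -0.72] F [0.24 0.48 7.54] M [0.06 0.04 0.04] w 0.04
shift cm [ 0.12 -0.11  0.18] len 0.24 twist deg 21.25
```

```bash
P='2p;4p'
python3 -m pendant '[{"jaw":0.2,"linear":[0,0,-0.25],"twist":0},{"jaw":0.2,"linear":[0.3,0,0],"twist":0},{"jaw":0.2,"linear":[0.1,0,0],"twist":0},{"jaw":0.2,"linear":[0,0,0],"twist":0},{"jaw":0.2,"linear":[0,0,0],"twist":0}]' | sed -n $P
python3 -m pendant '[{"jaw":0.2,"linear":[-0.4,0,0],"twist":0},{"jaw":0.2,"linear":[-0.4,0,0],"twist":0},{"jaw":0.2,"linear":[0,0,0],"twist":0},{"jaw":0.2,"linear":[0,0,0],"twist":0}]' | sed -n $P
python3 -m pendant '[{"jaw":0.2,"linear":[0.4,0,0],"twist":0},{"jaw":0.2,"linear":[0,0.4,0],"twist":0},{"jaw":0.2,"linear":[0,0,0],"twist":0},{"jaw":0.2,"linear":[0,0,0],"twist":0}]' | sed -n $P
python3 -m pendant '[{"jaw":0.2,"linear":[0,-0.4,0],"twist":0},{"jaw":0.2,"linear":[0,-0.4,0],"twist":0},{"jaw":0.2,"linear":[0,0,0],"twist":0},{"jaw":0.2,"linear":[0,0,0],"twist":0}]' | sed -n $P
python3 -m pendant '[{"jaw":0.2,"linear":[0,0.4,0],"twist":0},{"jaw":0.2,"linear":[0,0,0],"twist":0}]' | sed -n $P
```

```text
position: [0.4666, 0.0752, 0.1757]
ft_force: [2.2, -5.3, 1.5]
position: [0.4693, 0.0702, 0.1752]
ft_force: [-1.9, 1.6, 5.5]
position: [0.4697, 0.0748, 0.1744]
ft_force: [-1.3, -4.7, -1.8]
position: [0.4661, 0.071, 0.1757]
ft_force: [4.2, 1.9, -0.9]
position: [0.4674, 0.0732, 0.1753]
ft_force: [2.4, 0.1, 2.5]
```

```bash
P='2p;4p'
python3 -m pendant '[{"jaw":0.2,"linear":[-0.07,0.03,0],"twist":0},{"jaw":0.2,"linear":[0,0,0.2],"twist":0},{"jaw":0.2,"linear":[0,0,0.06],"twist":0},{"jaw":0.2,"linear":[0,0,0],"twist":0}]' | sed -n $P
python3 -m pendant '[{"jaw":0.2,"linear":[0,0,0],"twist":-2},{"jaw":0.2,"linear":[0,0,0],"twist":-2},{"jaw":0.2,"linear":[0,0,0],"twist":-2},{"jaw":0.2,"linear":[0,0,0],"twist":0}]' | sed -n $P
python3 -m pendant '[{"jaw":0.2,"linear":[0,0,0],"twist":-2},{"jaw":0.2,"linear":[0,0,0],"twist":-2},{"jaw":0.2,"linear":[0,0,0],"twist":-2},{"jaw":0.2,"linear":[0,0,0],"twist":0}]' | sed -n $P
python3 -m pendant '[{"jaw":0.2,"linear":[0,0,0],"twist":-2},{"jaw":0.2,"linear":[0,0,0],"twist":-2},{"jaw":0.2,"linear":[0,0,0],"twist":-2},{"jaw":0.2,"linear":[0,0,0],"twist":0}]' | sed -n $P
python3 -c "
from h import *
go(.468,.0727,.172,.27)"
```

```text
position: [0.4679, 0.073, 0.1736]
ft_force: [-2.6, 0.4, 12.2]
position: [0.4687, 0.0727, 0.1736]
ft_force: [0.1, 0.5, 10.7]
position: [0.4691, 0.0727, 0.1736]
ft_force: [1.0, 0.9, 9.6]
position: [0.4694, 0.0728, 0.1734]
ft_force: [2.0, 0.8, 7.9]
t 21.72 pos [0.4694 0.0728 0.1734] yang 0.9548 q [-0.08  0.43  1.87  0.    0.84 -1.04] F [2.   0.76 7.9 ] M [ 0.16 -0.45  0.01] w 0.04
shift cm [ 0.11 -0.09  0.14] len 0.2 twist deg 39.23
```

```bash
P='2p;4p'
python3 -m pendant '[{"jaw":0.2,"linear":[0,0,-0.2],"twist":-1},{"jaw":0.2,"linear":[0,0,0],"twist":-1},{"jaw":0.2,"linear":[0,0,0.2],"twist":0},{"jaw":0.2,"linear":[0,0,0],"twist":0}]' | sed -n $P
python3 -m pendant '[{"jaw":0.2,"linear":[0,0,0],"twist":-1.5},{"jaw":0.2,"linear":[0,0,0],"twist":-1.5},{"jaw":0.2,"linear":[0,0,0],"twist":0}]' | sed -n $P
python3 -m pendant '[{"jaw":0.2,"linear":[0,0,-0.2],"twist":-1},{"jaw":0.2,"linear":[0,0,0],"twist":-1},{"jaw":0.2,"linear":[0,0,0.2],"twist":0},{"jaw":0.2,"linear":[0,0,0],"twist":0}]' | sed -n $P
python3 -m pendant '[{"jaw":0.2,"linear":[0,0,0],"twist":-1.5},{"jaw":0.2,"linear":[0,0,0],"twist":-1.5},{"jaw":0.2,"linear":[0,0,0],"twist":0}]' | sed -n $P
python3 -c "
from h import *
go(.468,.0727,.172,.27)"
```

```text
position: [0.469, 0.0729, 0.1733]
ft_force: [2.8, 2.5, 8.1]
position: [0.4694, 0.073, 0.1732]
ft_force: [4.3, 2.1, 6.4]
position: [0.4691, 0.0729, 0.1731]
ft_force: [3.5, 2.5, 6.8]
position: [0.4695, 0.0729, 0.1733]
ft_force: [3.2, 3.7, 6.5]
t 22.88 pos [0.4695 0.0729 0.1733] yang 1.1286 q [-0.08  0.43  1.87  0.    0.84 -1.21] F [3.25 3.72 6.52] M [ 0.52 -0.63 -0.01] w 0.04
shift cm [ 0.12 -0.08  0.13] len 0.2 twist deg 49.19
```

```bash
P='2p;4p'
python3 -m pendant '[{"jaw":0.2,"linear":[0,0,-0.2],"twist":0},{"jaw":0.2,"linear":[-0.07,0.2,0],"twist":0},{"jaw":0.2,"linear":[0,0,0.2],"twist":0},{"jaw":0.2,"linear":[0,0,0],"twist":0},{"jaw":0.2,"linear":[0,0,0],"twist":0}]' | sed -n $P
python3 -m pendant '[{"jaw":0.2,"linear":[0,0,0],"twist":-1.5},{"jaw":0.2,"linear":[0,0,0],"twist":-1.5},{"jaw":0.2,"linear":[0,0,0],"twist":-1.5},{"jaw":0.2,"linear":[0,0,0],"twist":0}]' | sed -n $P
python3 -m pendant '[{"jaw":0.2,"linear":[0,0,0],"twist":-1.5},{"jaw":0.2,"linear":[0,0,0],"twist":-1.5},{"jaw":0.2,"linear":[0,0,0],"twist":-1.5},{"jaw":0.2,"linear":[0,0,0],"twist":0}]' | sed -n $P
python3 -c "
from h import *
go(.468,.0727,.172,.27)"
```

```text
position: [0.4694, 0.074, 0.1731]
ft_force: [0.8, 0.5, 8.8]
position: [0.4696, 0.074, 0.1734]
ft_force: [1.0, 0.3, 11.6]
position: [0.4698, 0.0741, 0.1735]
ft_force: [1.3, -0.5, 11.8]
t 23.97 pos [0.4698 0.0741 0.1735] yang 1.2865 q [-0.08  0.43  1.87 -0.    0.84 -1.37] F [ 1.35 -0.47 11.82] M [ 0.12 -0.31  0.  ] w 0.0397
shift cm [ 0.13 -0.18  0.15] len 0.27 twist deg 58.24
```

The contact sat about 0.4 mm lower around yaw 1.0–1.13 while the lever was off-centre. Now that it's centred, I'll sweep back over that range.

```bash
P='2p;3p;4p'
python3 -m pendant '[{"jaw":0.2,"linear":[0,0,0],"twist":2},{"jaw":0.2,"linear":[0,0,0],"twist":2},{"jaw":0.2,"linear":[0,0,0],"twist":2},{"jaw":0.2,"linear":[0,0,0],"twist":0}]' | sed -n $P
python3 -m pendant '[{"jaw":0.2,"linear":[0,0,0],"twist":2},{"jaw":0.2,"linear":[0,0,0],"twist":1},{"jaw":0.2,"linear":[0,0,0],"twist":0}]' | sed -n $P
python3 -m pendant '[{"jaw":0.2,"linear":[0,0,0],"twist":2},{"jaw":0.2,"linear":[0,0,0],"twist":1},{"jaw":0.2,"linear":[0,0,0],"twist":0}]' | sed -n $P
python3 -m pendant '[{"jaw":0.2,"linear":[0,0,0],"twist":2},{"jaw":0.2,"linear":[0,0,0],"twist":1},{"jaw":0.2,"linear":[0,0,0],"twist":0}]' | sed -n $P
python3 -c "
from h import *
go(.4690,.0740,.172,.27)"
```

```text
position: [0.4695, 0.0741, 0.1734]
tool_rot: [0.194, 0.981, -0.0, 0.0]
ft_force: [1.4, 0.1, 11.6]
position: [0.4694, 0.0741, 0.1732]
tool_rot: [0.219, 0.976, -0.0, 0.0]
ft_force: [0.4, 0.2, 9.2]
position: [0.4694, 0.074, 0.1727]
tool_rot: [0.245, 0.97, -0.0, 0.0]
ft_force: [3.1, -1.1, 2.7]
position: [0.4693, 0.0741, 0.172]
tool_rot: [0.27, 0.963, -0.0, -0.0]
ft_force: [4.0, 0.0, -1.7]
t 25.05 pos [0.4693 0.0741 0.172 ] yang 1.0239 q [-0.08  0.43  1.87 -0.    0.84 -1.1 ] F [ 4.03  0.02 -1.67] M [-0.03 -0.66 -0.01] w 0.0397
shift cm [ 0.02 -0.03  0.  ] len 0.04 twist deg 43.20
```

It dropped: z fell to 0.172 with no press force, so the lever is engaging at yaw ≈1.02. I'll ease sideways and follow it down.

```bash
P='2p;3p;4p'
python3 -m pendant '[{"jaw":0.2,"linear":[-0.1,0.06,0],"twist":0},{"jaw":0.2,"linear":[0,0,0.1],"twist":0},{"jaw":0.2,"linear":[0,0,0.1],"twist":0},{"jaw":0.2,"linear":[0,0,0],"twist":0}]' | sed -n $P
python3 -c "
from h import *
go(.4690,.0740,.156,.27)"
python3 -m pendant '[{"jaw":0.2,"linear":[0,0,0.1],"twist":0},{"jaw":0.2,"linear":[0,0,0.1],"twist":0},{"jaw":0.2,"linear":[0,0,0],"twist":0}]' | sed -n $P
python3 -c "
from h import *
go(.4690,.0740,.156,.27)"
```

```text
position: [0.4695, 0.0743, 0.1698]
tool_rot: [0.27, 0.963, -0.0, -0.001]
ft_force: [1.5, 0.6, -3.9]
t 25.38 pos [0.4695 0.0743 0.1698] yang 1.0242 q [-0.08  0.44  1.87 -0.    0.83 -1.1 ] F [ 1.49  0.61 -3.91] M [ 0.01 -0.3  -0.06] w 0.0398
shift cm [ 0.03 -0.05  1.38] len 1.38 twist deg 43.21
position: [0.4696, 0.0743, 0.168]
tool_rot: [0.27, 0.963, -0.0, -0.001]
ft_force: [0.1, -1.1, -3.6]
t 25.63 pos [0.4696 0.0743 0.168 ] yang 1.024 q [-0.08  0.44  1.87 -0.    0.83 -1.1 ] F [ 0.15 -1.07 -3.64] M [-0.08 -0.07  0.  ] w 0.0395
shift cm [ 0.03 -0.05  1.2 ] len 1.2 twist deg 43.20
```

Sliding freely now.

```bash
P='2p;3p;4p'
python3 -m pendant '[{"jaw":0.2,"linear":[0,0,0.2],"twist":0},{"jaw":0.2,"linear":[0,0,0.2],"twist":0},{"jaw":0.2,"linear":[0,0,0.2],"twist":0},{"jaw":0.2,"linear":[0,0,0],"twist":0}]' | sed -n $P
python3 -m pendant '[{"jaw":0.2,"linear":[0,0,0.2],"twist":0},{"jaw":0.2,"linear":[0,0,0.1],"twist":0},{"jaw":0.2,"linear":[0,0,0],"twist":0},{"jaw":0.2,"linear":[0,0,0],"twist":0}]' | sed -n $P
python3 -c "
from h import *
go(.4690,.0740,.156,.27)"
```

```text
position: [0.4699, 0.0743, 0.1619]
tool_rot: [0.27, 0.963, -0.0, -0.001]
ft_force: [-0.0, 0.2, -2.2]
position: [0.4705, 0.0742, 0.1594]
tool_rot: [0.27, 0.963, -0.0, -0.0]
ft_force: [-1.2, 0.1, -1.9]
t 26.3 pos [0.4705 0.0742 0.1594] yang 1.0238 q [-0.08  0.46  1.88 -0.    0.81 -1.1 ] F [-1.24  0.15 -1.85] M [-0.03  0.04 -0.03] w 0.04
shift cm [ 0.12 -0.1   0.34] len 0.37 twist deg 43.19
```

```bash
P='2p;3p;4p'
python3 -m pendant '[{"jaw":0.2,"linear":[0.05,-0.03,0.1],"twist":0},{"jaw":0.2,"linear":[0,0,0.1],"twist":0},{"jaw":0.2,"linear":[0,0,0],"twist":0},{"jaw":0.2,"linear":[0,0,0],"twist":0}]' | sed -n $P
python3 -m pendant '[{"jaw":0.2,"linear":[0,0,0.1],"twist":0},{"jaw":0.2,"linear":[0,0,0.05],"twist":0},{"jaw":0.2,"linear":[0,0,0],"twist":0},{"jaw":0.2,"linear":[0,0,0],"twist":0}]' | sed -n $P
python3 -m pendant '[{"jaw":0.2,"linear":[0,0,0.1],"twist":0},{"jaw":0.2,"linear":[0,0,0],"twist":0},{"jaw":0.2,"linear":[0,0,0],"twist":0}]' | sed -n $P
python3 -c "
from h import *
go(.4690,.0740,.156,.27)"
```

```text
position: [0.4699, 0.0742, 0.1574]
tool_rot: [0.27, 0.963, -0.0, -0.0]
ft_force: [-0.0, -0.0, -2.6]
position: [0.4701, 0.0742, 0.1561]
tool_rot: [0.27, 0.963, 0.0, 0.0]
ft_force: [-0.4, -0.0, -1.1]
position: [0.47, 0.0742, 0.1559]
tool_rot: [0.27, 0.963, 0.0, 0.0]
ft_force: [-2.2, 0.8, 7.4]
t 27.22 pos [0.47   0.0742 0.1559] yang 1.024 q [-0.08  0.46  1.88 -0.    0.79 -1.1 ] F [-2.23  0.77  7.44] M [-0.03  0.36 -0.06] w 0.04
shift cm [ 0.08 -0.07 -0.01] len 0.11 twist deg 43.20
```

Fully home: it dropped 17.8 mm from the spline tops (18 expected). Next I'll swing it clockwise towards shut, watching the torque.

```bash
cat > s.py <<'E'
from h import *
o,R,a=st();print(o['position'].round(4),'yang',a.round(4),'F',o['ft_force'].round(1),'M',o['moment'].round(2),'t',o['time'])
E
python3 -m pendant '[{"jaw":0.2,"linear":[0,0,-0.06],"twist":3},{"jaw":0.2,"linear":[0,-0.012,0],"twist":3},{"jaw":0.2,"linear":[0,-0.012,0],"twist":3},{"jaw":0.2,"linear":[0,-0.012,0],"twist":3}]' >/dev/null; python3 s.py
python3 -m pendant '[{"jaw":0.2,"linear":[0,-0.012,0],"twist":3},{"jaw":0.2,"linear":[0,-0.012,0],"twist":3},{"jaw":0.2,"linear":[0,-0.012,0],"twist":3},{"jaw":0.2,"linear":[0,-0.012,0],"twist":3}]' >/dev/null; python3 s.py
python3 -m pendant '[{"jaw":0.2,"linear":[0,-0.012,0],"twist":3},{"jaw":0.2,"linear":[0,-0.012,0],"twist":3},{"jaw":0.2,"linear":[0,-0.012,0],"twist":3}]' >/dev/null; python3 s.py
```

```text
[0.4699 0.0738 0.1561] yang 0.813 F [-1.9 -0.2  2.5] M [-0.03  0.14  0.19] t 27.55
[0.4695 0.0735 0.1561] yang 0.6037 F [-1.4  0.   2. ] M [-0.06  0.22  0.17] t 27.8833
[0.4692 0.0733 0.156 ] yang 0.4467 F [-0.5 -0.5  3.1] M [-0.12  0.23  0.22] t 28.1333
```

```bash

python3 -m pendant '[{"jaw":0.2,"linear":[0,-0.01,0],"twist":2.5},{"jaw":0.2,"linear":[0,-0.01,0],"twist":2.5},{"jaw":0.2,"linear":[0,-0.01,0],"twist":2.5},{"jaw":0.2,"linear":[0,-0.01,0],"twist":2}]' >/dev/null; python3 s.py
python3 -m pendant '[{"jaw":0.2,"linear":[0,0,0],"twist":1},{"jaw":0.2,"linear":[0,-0.01,0],"twist":1}]' >/dev/null; python3 s.py
python3 -m pendant '[{"jaw":0.2,"linear":[0,0,0],"twist":1},{"jaw":0.2,"linear":[0,-0.01,0],"twist":1}]' >/dev/null; python3 s.py
```

```text
[0.4687 0.0731 0.156 ] yang 0.2814 F [-1.6  0.2  3.2] M [-0.14  0.25  0.21] t 28.4667
[0.4686 0.0731 0.156 ] yang 0.2473 F [-1.8 -0.5  5. ] M [-0.22  0.35  0.22] t 28.6333
[0.4686 0.0731 0.156 ] yang 0.2122 F [-2.2 -1.2  4.8] M [-0.21  0.37  0.22] t 28.8
```

```bash

python3 -m pendant '[{"jaw":0.2,"linear":[0,0,-0.02],"twist":1},{"jaw":0.2,"linear":[0,0,0],"twist":0.5}]' >/dev/null; python3 s.py
python3 -m pendant '[{"jaw":0.2,"linear":[0,0,0],"twist":0.7},{"jaw":0.2,"linear":[0,0,0],"twist":0.5}]' >/dev/null; python3 s.py
python3 -m pendant '[{"jaw":0.2,"linear":[0,0,0],"twist":0.7},{"jaw":0.2,"linear":[0,0,0],"twist":0.5}]' >/dev/null; python3 s.py
```

```text
[0.4685 0.0731 0.156 ] yang 0.1858 F [-2.7 -0.5  5.9] M [-0.33  0.3   0.25] t 28.9667
[0.4685 0.0731 0.156 ] yang 0.1651 F [-2.3 -1.4  5.5] M [-0.28  0.44  0.18] t 29.1333
[0.4684 0.073  0.156 ] yang 0.1455 F [-2.  -1.   5.6] M [-0.27  0.38  0.64] t 29.3
```

The torque jumped to 0.64 N m at yaw 0.146, so that's the shut stop, as expected near 0.14. I'll relax the twist and press, then look.

```bash

python3 -m pendant '[{"jaw":0.2,"linear":[0,0,-0.02],"twist":-0.4},{"jaw":0.2,"linear":[0,0,0],"twist":0}]' >/dev/null; python3 s.py
python3 - <<'E'
from h import *
s,fs=get('scene');t,ft=get('top')
C=s['color'][120:225,180:320];A=t['color'][150:240,180:300]
cv2.imwrite('pics/shut.png',np.hstack([cv2.resize(A,(400,300),interpolation=cv2.INTER_CUBIC),cv2.resize(C,(400,300),interpolation=cv2.INTER_CUBIC)]))
E
```

```text
[0.4684 0.073  0.156 ] yang 0.1522 F [-2.6 -2.1  5.9] M [-0.39  0.38  0.36] t 29.4667
```

View pics/shut.png

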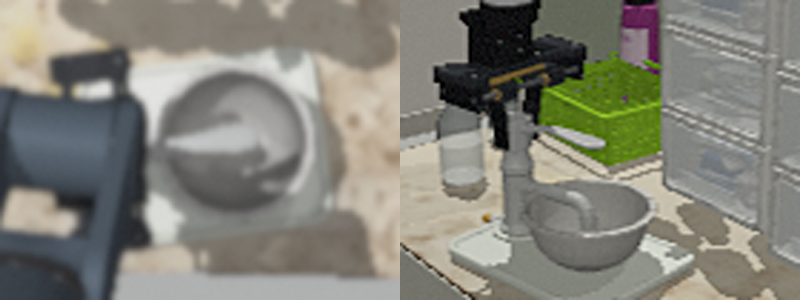

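The top view shows the paddle lying along the spout over the bowl (165–260,145). The scene view shows the lever seated on the pillar. I'll release and lift away.

```bash

python3 -m pendant '[{"jaw":0.2,"linear":[0,0,-0.04],"twist":0},{"jaw":0.35,"linear":[0,0,0],"twist":0},{"jaw":0.5,"linear":[0,0,0],"twist":0},{"jaw":0.65,"linear":[0,0,0],"twist":0},{"jaw":0.8,"linear":[0,0,0],"twist":0},{"jaw":0.8,"linear":[0,0,0],"twist":0},{"jaw":0.8,"linear":[0,0,0],"twist":0}]' 5; python3 s.py
python3 -m pendant '[{"jaw":0.8,"linear":[0,0,-1],"twist":0},{"jaw":0.8,"linear":[0,0,-2],"twist":0},{"jaw":0.8,"linear":[0,0,-3],"twist":0},{"jaw":0.8,"linear":[0,0,-3],"twist":0},{"jaw":0.8,"linear":[0,0,-3],"twist":0},{"jaw":0.8,"linear":[0,0,-2],"twist":0},{"jaw":0.8,"linear":[0,0,0],"twist":0},{"jaw":0.8,"linear":[0,0,0],"twist":0}]'; python3 s.py
python3 - <<'E'
from h import *
s,fs=get('scene');t,ft=get('top')
for W in(cloud(t,ft),cloud(s,fs)):
    P=W.reshape(-1,3)
    A=P[(P[:,2]>.155)&(P[:,2]<.2)&(abs(P[:,0]-.49)<.06)&(P[:,1]<.04)&(P[:,1]>-.09)]
    if len(A)>3:
        m=A.mean(0);d=np.linalg.svd(A[:,:2]-m[:2],full_matrices=False)[2][0];d*=-np.sign(d[1]);print('arm',len(A),m.round(4),'ang',np.arctan2(d[1],d[0]),'from axis',np.arctan2(m[1]-.0752,m[0]-.468),'zmax',A[:,2].max())
V=np.array(s['view'])
C=s['color'][120:225,180:320];A=t['color'][150:240,180:300]
cv2.imwrite('pics/end.png',np.hstack([cv2.resize(A,(400,300),interpolation=cv2.INTER_CUBIC),cv2.resize(C,(400,300),interpolation=cv2.INTER_CUBIC)]))
E
```

```text
time: 30.15
position: [0.4687, 0.0733, 0.1564]
tool_rot: [0.652, 0.758, 0.0, 0.0]
ft_force: [-0.4, -1.1, -0.7]
grip_width: 0.0628
grip_force: 0.0
[0.4687 0.0733 0.1564] yang 0.1508 F [-0.4 -1.1 -0.7] M [-0.12  0.03  0.01] t 30.15
time: 30.82
position: [0.4691, 0.0733, 0.2974]
tool_rot: [0.652, 0.758, 0.001, 0.001]
ft_force: [-0.3, 0.6, -1.2]
grip_width: 0.0692
grip_force: 0.0
[0.4691 0.0733 0.2974] yang 0.1511 F [-0.3  0.6 -1.2] M [-0.04  0.05  0.04] t 30.8167
arm 214 [ 0.485  -0.0225  0.1771] ang -1.4023250194195258 from axis -1.3987926451068275 zmax 0.18486951525202316
arm 93 [ 0.4825 -0.0287  0.1757] ang -1.3744459251548162 from axis -1.4317477570592092 zmax 0.17939818228140575
```

View pics/end.png

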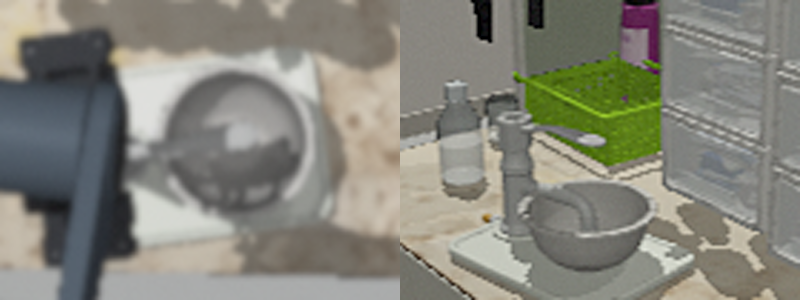

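The scene view shows the lever seated on the pillar (515,125) with its paddle in line over the spout (600,140). Its angle measures about -1.41 and the spout's about -1.43, and the gripper is well clear above. I'm handing in.

```bash
python3 -c "
from h import *
print(robot.hand_in())"
```

```text
the job is handed in; nothing more can be done
None
```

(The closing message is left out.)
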